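Slide the blue reference tile along the rail into the reader's corner pocket

ROBOT

A 6-joint arm with a two-finger parallel gripper is mounted at the origin on the work surface. World frame = base frame: x ahead of the robot, y to its left, z up, the work surface at z = 0. Lengths are in m, angles in rad, forces in N, time in s.
With the tool pointing down it reaches from about 0.375 to 0.975 m from the base axis. Payload 3.8 kg.
Tool frame: the origin (TCP) lies midway between the tips of the shut fingers; the grasp point (between the pads) lies 19 mm behind it; z points along the fingers, y is the line along which they close (so a half turn about z gives the same grasp; the last joint's range is limited). The gripper opens to 88 mm and grips with 3 to 60 N. Pads are 18 mm wide; open, the fingers measure 123 mm over their backs; the gripper's body (75 mm by 187 mm) begins 45 mm behind the grasp point.
Start: joints at [1.064, 0.264, 1.604, -0, 1.274, -0.037], TCP at [0.306, 0.602, 0.239] pointing down, gripper open.
Joint ranges: [-2.63, 2.63], [-0.94, 2.18], [0.31, 2.57], [-1.31, 4.45], [0, 2.66], [-2.55, 2.55]. Speed limits (rad/s): [2.57, 2.57, 3.14, 3.14, 3.14, 3.14].

INTERFACE

Orientations are given as a unit quaternion [w, x, y, z].
In Python, from cell import ctrl gives the robot as it stands.
- The arm moves only by the tool apply_moves, never from a script. Its argument "targets" is a list of rows, each a list of 3 entries, a list of its own where there are three numbers: the opening, from 0 (shut) to 1 (fully open), then the shift along the tool's x, y, z in m, then the turn, a rotation vector about the tool's x, y, z in rad. A call has 1 to 8 rows; each row is the pose to reach, as a shift and turn from the pose commanded when the call began, along the tool's axes at that moment; what a row does not reach only later rows make up. A row lasts 1/12 s, in which the tool goes at most 41.7 mm and 7.16 degrees, less where a joint would pass 70% of its speed; a pose out of reach is approached as far as the arm can. A call with a gripper value outside its range is refused whole. The fingers move at their own pace and stop on an object; "grip_force" is the grip in N (left out, the last holds). Time passes only in rows, so rows that repeat a pose let the fingers close. It gives the time, the measured TCP pose, the force, the opening and the grip force at its end, in the units of the state.
- ctrl.sense(): the state, without advancing time (a new reading comes with each control period).
- ctrl.get_image(name): name is "side" or "top"; returns the picture (384x512x3 uint8, blue, green, red); there is no depth.
- ctrl.camera_info(name): a dict with "fov_y" (degrees; the focal length in pixels is half the picture's height over the tangent of half this angle, whatever the lens; pixels are square), "cx", "cy" (the principal point, pixels), "R" (3x3) and "t" (3): a world point X has camera coordinates R X + t. Camera axes: x right, y down, z forward; pixel columns grow to the right and rows downward; lengths in m; the calibration is good to about 2 mm. A picture is of the moment at which its call begins. camera_info takes no time and is no camera call.
- ctrl.hand_in(): hands the job in; it is judged then, once.
The state is a dict: "clock": time; "qpos": joint angles; "qvel": joint speeds; "tau": joint torques, N m; "tcp_pos": TCP position; "ee_rot": TCP orientation; "wrist_force": force on the tool from outside, world axes, zero at the start; "wrist_torque": the same for the moment, N m; "finger_gap": opening from 0.0 (shut) to 1.0 (fully open); "grip_force": force on a finger pad.
Only numpy, scipy, OpenCV 4.12 (cv2) and the standard library are available. Lean on these libraries where they do the work, as an engineer would, in place of code of your own. Each camera call takes 0.05 s, during which the arm holds its last target. There are 200 camera calls.

TASK

Load the blue reference tile into the colour reader without picking it up: with the fingertips push it across the loading plate until it sits squarely flat against the long rail, then slide it along the rail, keeping it against the rail all the way, until it is fully home against the end stop in the corner pocket, and let go. Never lift or tip the tile, and leave the orange tile and everything else on the bench where they are.

Things in the scene. Friction and masses are not known exactly. Their poses are not given: they have to be found in the camera images.
- reader: Colour reader, fixed; place and yaw vary. Origin at bench height; its x points across the plate to the rail, y along the rail to the pocket, z up. In its frame, mm: aluminium loading plate x -100 to 100, y -190 to 180, top z = 10. Beyond the pocket a white housing with display: y 180 to 280, x -100 to 100, top z = 60.
- rail_mid (a point): Point on the top inner edge of the dark steel rail, (60, 0, 28) mm in the reader's frame, axes as the reader's. The rail runs along y from -190 to 165; its inner face (towards -x) is at x = 60, its top at z = 28, 18 mm above the plate.
- pocket_mouth (a point): Middle of the pocket's mouth on the plate, (34.5, 105, 10) mm in the reader's frame, axes as the reader's. Pocket: 51 wide between the rail and a parallel dark lip (inner face x = 9, y 105 to 165, top z = 28), 60 long, open above and towards -y. A slanted lead-in at the lip's mouth spreads away from the rail to about x = -12, y = 85.
- pocket_home (a point): Where the centre of the blue tile's underside is when fully home, touching rail and end stop: (36, 141, 10) mm in the reader's frame, on the plate's top; axes as the reader's. End stop: dark bar, face (towards -y) at y = 165, x -9 to 72, top z = 28. A black round reading window marks the pocket's floor.
- blue_tile: Tile to be moved, loose: 48 x 48 mm, 16 mm thick, blue plastic frame, white round face on top, about 60 g, smooth (friction about 0.3 on plate and rail). Origin at the centre of its underside, x and y along its sides, z up. Starts flat on the plate, off the rail, turned up to 0.5 rad from the reader's axes; either it or the orange tile may be nearer the pocket.
- orange_tile: Second tile of the same size and weight, with an orange frame, also loose on the plate; origin and axes as the blue tile's. Leave it where it is.
- spray_bottle: Pink spray bottle standing on the bench to the right, 180 mm tall, 76 mm across; origin at the centre of its underside. Leave alone.
- detergent: Yellow bottle on the bench to the right, 190 mm tall, 70 mm across; origin at the centre of its underside. Leave alone.
- screw_cap: Small blue round screw cap lying on the bench to the right, 30 mm across, 14 mm high (not the tile); origin at the centre of its underside. Leave alone.
- beaker: Glass beaker on the bench to the left, 90 mm tall, 72 mm across; origin at the centre of its underside. Leave alone.
Not all that is in view belongs to the job. Several things have the shape of the blue_tile; the one meant has the colours described above.

How it is judged:
By the outcome, as a careful person would: the job done as asked, in the order asked, and still so for the second after the job is handed in, with the robot touching nothing.
It also fails if it takes over 64 s, if anything falls off the work surface, if the arm or the gripper's body presses on something with over 40 N, if the wrist force passes 120 N, or if a joint passes its speed limit or range.

## Working session

There is one attempt and no reset: what is moved stays moved. The work goes in short steps, Python scripts to look and compute and a tool call to move; the robot and the scene stay as the last step left them, time stands still between calls to the robot, and variables do not carry over. Pictures are saved under pics/ and viewed, at most 10 in all, crops included, and the job is handed in when it is done.

Besides the shell and the picture viewer there is one more tool, called after ">>>" by a JSON object that holds its "op" and its "data", one argument or row to a line. apply_moves: Moves the arm, as the interface text tells. Its arguments: {"type":"object","properties":{"targets":{"type":"array","items":{"type":"array"}},"grip_force":{"type":"number"}},"required":["targets"]}

```bash
mkdir -p pics; ls
python3 - <<'E'
from cell import ctrl
import cv2
for n in("top","side"):
    cv2.imwrite(f"pics/{n}0.png",ctrl.get_image(n)); print(n,ctrl.camera_info(n))
print(ctrl.sense())
E
```

```text
pics
top {'fov_y': 47.701498490900114, 'cx': 262.46335794117783, 'cy': 190.859807980699, 'R': array([[ 2.87682545e-02, -9.99580516e-01,  3.34347681e-03],
       [-9.94192909e-01, -2.89598694e-02, -1.03642586e-01],
       [ 1.03695937e-01, -3.42444632e-04, -9.94608986e-01]]), 't': array([-0.01976062,  0.50050468,  1.5866828 ])}
side {'fov_y': 44.74478466811389, 'cx': 251.4966215972322, 'cy': 191.04515053548565, 'R': array([[ 0.9998372 , -0.01775165,  0.00323279],
       [-0.0086613 , -0.62935047, -0.77707334],
       [ 0.01582889,  0.77691883, -0.62940176]]), 't': array([-0.49485999,  0.08013533,  1.40055122])}
{'clock': 0.1, 'qpos': array([ 1.06409299e+00,  2.64666430e-01,  1.60519511e+00, -2.94885123e-05,
        1.27368660e+00, -3.69587643e-02]), 'qvel': array([ 6.19397736e-04,  7.77550149e-06, -3.34132991e-03, -9.80358189e-04,
        1.84704811e-03, -1.23276168e-03]), 'tau': array([ 6.59699026e-05, -5.03620577e+01, -3.58070719e+01,  7.31021189e-02,
        2.33659870e-02, -7.14479143e-05]), 'tcp_pos': array([0.30528998, 0.60132282, 0.23754302]), 'ee_rot': array([-2.48943616e-04,  2.32714455e-01,  9.72544614e-01, -9.45626543e-04]), 'wrist_force': array([-0.34744408, -0.34440129, -0.4257723 ]), 'wrist_torque': array([ 0.04550017,  0.02463271, -0.03238913]), 'grip_force': 0.0, 'finger_gap': 0.9994553085162691}
```

View pics/top0.png

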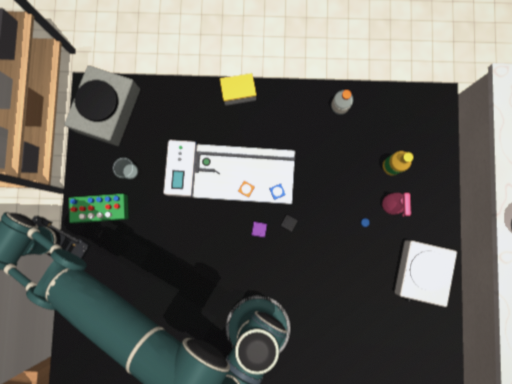

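View pics/side0.png

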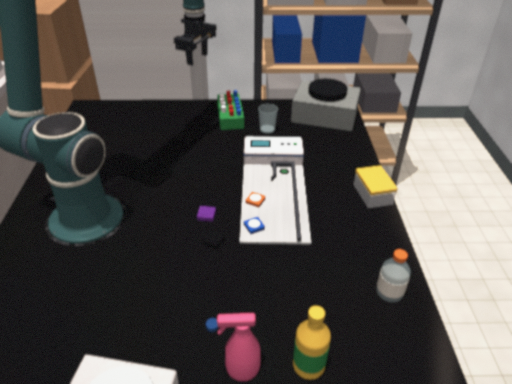

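The top view shows these candidates: the blue-framed tile (277,191), orange tile (246,188), purple square (259,229), black square (289,223) and blue cap (365,223). By the description, the target is the one at (277,191), and I'll check it in a crop. The reader's rail runs along the top of the plate, with the pocket at the left (about 207,165).

Run:
```python
import cv2,numpy as np
a=cv2.imread("pics/top0.png")[130:215,155:305];b=cv2.imread("pics/side0.png")[125:250,230:320]
a=cv2.resize(a,None,fx=5,fy=5,interpolation=cv2.INTER_CUBIC)
cv2.imwrite("pics/c0.png",a)
```

```text
(no output)
```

View pics/c0.png

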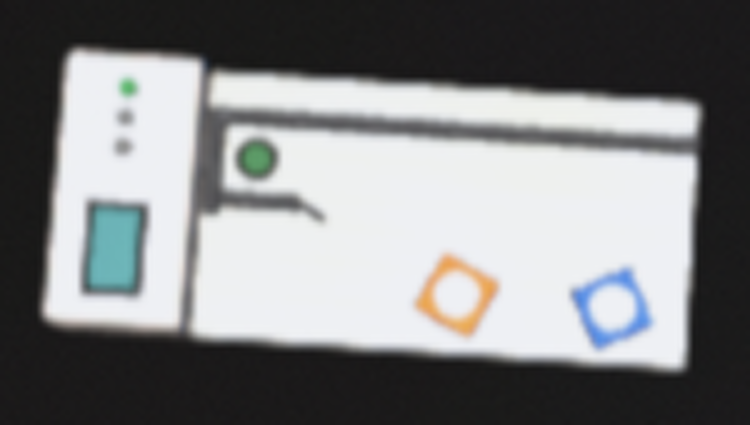

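The crop confirms it: the blue frame with a white round face is at about (277,191), and orange is between it and the pocket at (246,189), both well off the rail.

```bash
cat > h.py <<'E'
import cv2,numpy as np
from cell import ctrl
def rays(n,uv,z):
    c=ctrl.camera_info(n);f=192/np.tan(np.radians(c['fov_y']/2))
    uv=np.asarray(uv,float).reshape(-1,2)
    d=np.c_[(uv-[c['cx'],c['cy']])/f,np.ones(len(uv))]@c['R']; C=-c['R'].T@c['t']
    return (C+d*((z-C[2])/d[:,2])[:,None])[:,:2]
def proj(n,X):
    c=ctrl.camera_info(n);f=192/np.tan(np.radians(c['fov_y']/2))
    p=c['R']@np.asarray(X)+c['t'];return p[:2]/p[2]*f+[c['cx'],c['cy']]
K=6
def contour(mask_fn,im,seed=None,win=None):
    b=cv2.resize(im,None,fx=K,fy=K,interpolation=cv2.INTER_CUBIC)
    m=mask_fn(b).astype(np.uint8)
    if win: 
        w=np.zeros_like(m);x0,y0,x1,y1=[int(v*K) for v in win];w[y0:y1,x0:x1]=1;m*=w
    c=max(cv2.findContours(m,cv2.RETR_EXTERNAL,cv2.CHAIN_APPROX_NONE)[0],key=cv2.contourArea)
    return (c.reshape(-1,2)+.5)/K-.5
def hue(lo,hi,s=70):
    def f(b):
        h=cv2.cvtColor(b,cv2.COLOR_BGR2HSV);return (h[...,0]>=lo)&(h[...,0]<=hi)&(h[...,1]>s)&(h[...,2]>90)
    return f
BLUE,ORANGE=hue(100,125),hue(5,22)
def tile(n,im,fn,win=None,z=.026):
    p=rays(n,contour(fn,im,win=win),z)
    r=cv2.minAreaRect((p*1000).astype(np.float32));return np.array(r[0]),r[1],(r[2]+45)%90-45
E
python3 - <<'E'
from h import *
W={'top':(155,130,305,215),'side':(235,130,320,250)}
for n in W:
    im=cv2.imread(f"pics/{n}0.png")
    p=rays(n,contour(lambda b:b.min(2)+0>120 if 0 else cv2.cvtColor(b,cv2.COLOR_BGR2GRAY)>130,im,win=W[n]),.010)*1000
    np.save(f"{n}.npy",p)
    r=cv2.minAreaRect(p.astype(np.float32)); print(n,r)
    for nm,fn in(("blue",BLUE),("orange",ORANGE)): print(nm,tile(n,im,fn,W[n]))
    # edges from guess frame
    th=np.radians(3.5 if 0 else 0)
E
```

```text
top ((547.309814453125, 68.6407470703125), (375.3263244628906, 165.75184631347656), 87.88084411621094)
blue (array([501.12023926, -59.38523865]), (47.94023132324219, 48.305084228515625), 24.978322982788086)
orange (array([507.48336792,  56.62361526]), (47.825355529785156, 47.43281173706055), -27.848003387451172)
side ((546.864990234375, 88.18207550048828), (419.7731018066406, 164.52613830566406), 87.92481231689453)
blue (array([500.4614563 , -64.43385315]), (50.09706497192383, 55.25273895263672), 25.029834747314453)
orange (array([506.53366089,  50.77606201]), (59.20466613769531, 52.91089630126953), -27.88412094116211)
```

Run:
```python
from h import *
y=np.radians(-2.1);R=np.array([[np.cos(y),-np.sin(y)],[np.sin(y),np.cos(y)]])
for n in('top','side'):
    c=ctrl.camera_info(n);print((-c['R'].T@c['t']).round(3))
    q=np.load(f"{n}.npy")@R   # reader-aligned axes
    lo,hi=q.min(0),q.max(0);print(lo,hi)
    for k,v,nm in((0,lo[0],'x-'),(0,hi[0],'x+'),(1,lo[1],'y-'),(1,hi[1],'y+')):
        o=1-k;m=(abs(q[:,k]-v)<6)&(q[:,o]>lo[o]+20)&(q[:,o]<hi[o]-(90 if k==0 else 20))
        s=np.polyfit(q[m][:,o],q[m][:,k],1);mid=(lo[o]+hi[o])/2
        print(n,nm,m.sum(),'slope deg',np.degrees(s[0]).round(2),'at mid',np.median(q[m][:,k]).round(1))
```

```text
[ 0.334 -0.005  1.63 ]
[461.53405255 -99.01025512] [627.32906677 276.32581975]
top x- 424 slope deg -0.01 at mid 462.7
top x+ 421 slope deg 0.03 at mid 626.6
top y- 199 slope deg -0.02 at mid -98.1
top y+ 124 slope deg -0.52 at mid 274.8
[ 0.473 -1.046  0.945]
[ 460.94022472 -101.75386512] [625.4733874  318.02194175]
side x- 391 slope deg 0.02 at mid 461.9
side x+ 392 slope deg 0.17 at mid 624.7
side y- 266 slope deg 0.49 at mid -101.0
side y+ 164 slope deg 0.77 at mid 315.8
```

```bash
cat >> h.py <<'E'
from scipy.spatial.transform import Rotation as Ro
A=np.radians(-2.1);RR=np.array([[np.cos(A),-np.sin(A)],[np.sin(A),np.cos(A)]]);OFF=np.array([564.6,93.3])
def r2w(x,y): return RR@(OFF+[x,y])/1000
def w2r(w): return RR.T@np.asarray(w)*1000-OFF
def go(x,y,z,ydeg):
    """reader mm target, ydeg = direction of tool y in the reader's frame"""
    s=ctrl.sense();q=s['ee_rot'];T=Ro.from_quat([q[1],q[2],q[3],q[0]]);p=s['tcp_pos']
    a=np.radians(ydeg)+A;yt=np.array([np.cos(a),np.sin(a),0]);zt=np.array([0,0,-1.]);
    G=Ro.from_matrix(np.c_[np.cross(yt,zt),yt,zt])
    d=np.r_[r2w(x,y),z/1000]-p
    print('clock',s['clock'],'at',w2r(p[:2]).round(1),(p[2]*1000).round(1),'F',s['wrist_force'].round(1),'gap',s['finger_gap'].round(2))
    print('shift',T.inv().apply(d).round(4),'turn',(T.inv()*G).as_rotvec().round(3))
E
python3 -c "
from h import *
go(-120,-134,120,90)"
```

```text
Traceback (most recent call last):
  File "h.py", line 37, in go
    print('clock',s['clock'],'at',w2r(p[:2]).round(1),(p[2]*1000).round(1),'F',s['wrist_force'].round(1),'gap',s['finger_gap'].round(2))
                                                                                                               ^^^^^^^^^^^^^^^^^^^^^
AttributeError: 'float' object has no attribute 'round'
```

```bash
sed -i "s/s\['finger_gap'\].round(2)/round(s['finger_gap'],2)/" h.py
python3 -c "
from h import *
go(-120,-134,120,90)"
```

```text
clock 0.1 at [-281.5  518.8] 237.5 F [-0.3 -0.3 -0.4] gap 1.0
shift [-0.4206 -0.5245  0.1186] turn [-0.002 -0.    -0.433]
```

>>> {"op": "apply_moves", "data": {
  "targets": [
    [0.1,[-0.42,-0.525,0.0],[0,0,-0.433]],
    [0.1,[-0.42,-0.525,0.0],[0,0,-0.433]],
    [0.1,[-0.42,-0.525,0.0],[0,0,-0.433]],
    [0.1,[-0.42,-0.525,0.0],[0,0,-0.433]],
    [0.1,[-0.42,-0.525,0.0],[0,0,-0.433]],
    [0.1,[-0.42,-0.525,0.0],[0,0,-0.433]],
    [0.1,[-0.42,-0.525,0.0],[0,0,-0.433]],
    [0.1,[-0.42,-0.525,0.0],[0,0,-0.433]]
  ],
  "grip_force": 10
}}

```text
clock: 0.77
tcp_pos: [0.373, 0.2735, 0.2383]
ee_rot: [-0.0, 0.018, 1.0, -0.0]
wrist_force: [1.5, 0.7, 0.4]
finger_gap: 0.418
grip_force: 0.0
```

```bash
python3 -c "
from h import *
go(-120,-134,120,90)"
```

```text
clock 0.7667 at [-201.9  193.7] 238.3 F [1.5 0.7 0.4] gap 0.42
shift [-0.0817 -0.3277  0.1184] turn [-0.    -0.     0.001]
```

>>> {"op": "apply_moves", "data": {
  "targets": [
    [0.1,[-0.08,-0.31,0.06],[0,0,0]],
    [0.1,[-0.08,-0.31,0.06],[0,0,0]],
    [0.1,[-0.08,-0.31,0.06],[0,0,0]],
    [0.1,[-0.08,-0.31,0.06],[0,0,0]],
    [0.1,[-0.08,-0.31,0.06],[0,0,0]],
    [0.1,[-0.08,-0.31,0.06],[0,0,0]],
    [0.1,[-0.08,-0.31,0.06],[0,0,0]],
    [0.1,[-0.08,-0.31,0.06],[0,0,0]]
  ]
}}

```text
clock: 1.43
tcp_pos: [0.4415, -0.0398, 0.178]
ee_rot: [-0.0, 0.019, 1.0, -0.0]
wrist_force: [0.5, 0.7, -1.2]
finger_gap: 0.099
grip_force: 0.0
```

>>> {"op": "apply_moves", "data": {
  "targets": [
    [0.1,[0,0,0.0],[0,0,0]],
    [0.1,[0,0,0.0],[0,0,0]],
    [0.1,[0,0,0.0],[0,0,0]]
  ]
}}

```text
clock: 1.68
tcp_pos: [0.4415, -0.037, 0.1784]
ee_rot: [-0.001, 0.019, 1.0, 0.0]
wrist_force: [0.4, 1.0, -0.9]
finger_gap: 0.097
grip_force: 0.0
```

```bash
python3 -c "
from h import *
go(-122,-134,15,90)
im=ctrl.get_image('top');cv2.imwrite('pics/top1.png',im)
print(proj('top',list(r2w(-122,-134))+[.02]))
cv2.imwrite('pics/c1.png',cv2.resize(im[130:230,200:350],None,fx=5,fy=5))"
```

```text
clock 1.6833 at [-122.  -114.1] 178.4 F [ 0.4  1.  -0.9] gap 0.1
shift [-0.0002 -0.02    0.1634] turn [ 0.001 -0.001 -0.001]
[275.8901668  207.51114022]
```

View pics/c1.png

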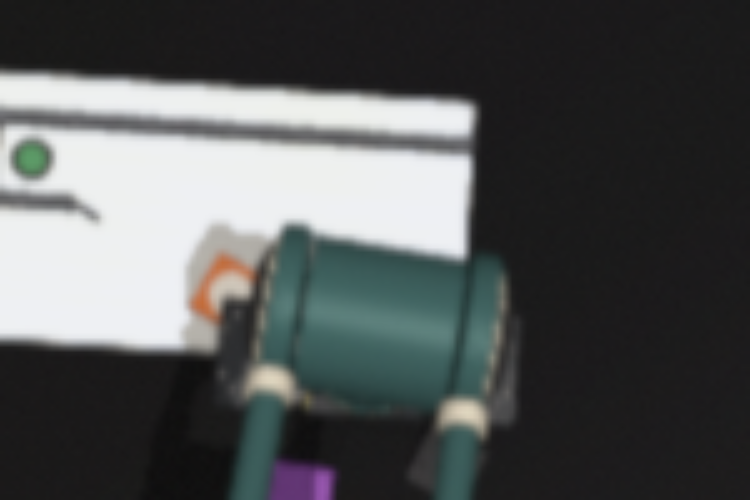

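The top crop shows the arm hiding the blue tile, so near contact I'll use the side camera.

>>> {"op": "apply_moves", "data": {
  "targets": [
    [0.1,[0,-0.02,0.04],[0,0,0]],
    [0.1,[0,-0.02,0.08],[0,0,0]],
    [0.1,[0,-0.02,0.12],[0,0,0]],
    [0.1,[0,-0.02,0.145],[0,0,0]],
    [0.1,[0,-0.02,0.163],[0,0,0]],
    [0.1,[0,-0.02,0.163],[0,0,0]],
    [0.1,[0,-0.02,0.163],[0,0,0]]
  ]
}}

```text
clock: 2.32
tcp_pos: [0.4404, -0.0557, 0.0152]
ee_rot: [-0.001, 0.017, 1.0, 0.0]
wrist_force: [-0.2, 0.7, 0.5]
finger_gap: 0.099
grip_force: 0.0
```

```bash
python3 -c "
from h import *
go(-111,-134,15,90)
im=ctrl.get_image('side');cv2.imwrite('pics/side1.png',im)
print(tile('side',im,BLUE,(225,130,320,250)))
cv2.imwrite('pics/c2.png',cv2.resize(im[150:250,200:320],None,fx=6,fy=6))"
```

```text
clock 2.3167 at [-122.5 -132.8] 15.2 F [-0.2  0.7  0.5] gap 0.1
shift [-0.0115 -0.0012  0.0002] turn [ 0.    -0.002  0.002]
(array([499.64007568, -64.79560852]), (52.41310119628906, 56.23613357543945), 24.143590927124023)
```

View pics/c2.png

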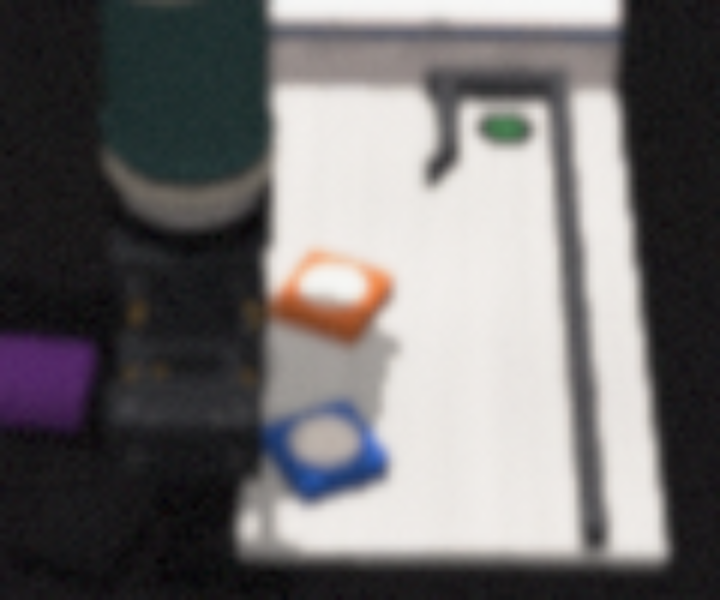

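The side crop shows the gripper lowered left of the blue tile (about 254,225 in the image), with both tiles unmoved. Next I push toward the rail along tool -x.

>>> {"op": "apply_moves", "data": {
  "targets": [
    [0.1,[-0.01,0,0],[0,0,0]],
    [0.1,[-0.02,0,0],[0,0,0]],
    [0.1,[-0.026,0,0],[0,0,0]],
    [0.1,[-0.032,0,0],[0,0,0]],
    [0.1,[-0.038,0,0],[0,0,0]],
    [0.1,[-0.044,0,0],[0,0,0]],
    [0.1,[-0.05,0,0],[0,0,0]],
    [0.1,[-0.056,0,0],[0,0,0]]
  ]
}}

```text
clock: 3.03
tcp_pos: [0.4977, -0.0594, 0.0156]
ee_rot: [-0.0, 0.018, 1.0, 0.0]
wrist_force: [-0.3, -0.5, -0.4]
finger_gap: 0.101
grip_force: 0.1
```

>>> {"op": "apply_moves", "data": {
  "targets": [
    [0.1,[-0.006,0,0],[0,0,0]],
    [0.1,[-0.012,0,0],[0,0,0]],
    [0.1,[-0.018,0,0],[0,0,0]],
    [0.1,[-0.024,0,0],[0,0,0]],
    [0.1,[-0.028,0,0],[0,0,0]],
    [0.1,[-0.03,0,0],[0,0,0]],
    [0.1,[-0.03,0,0],[0,0,0]]
  ]
}}

```text
clock: 3.62
tcp_pos: [0.5278, -0.0604, 0.0158]
ee_rot: [0.0, 0.018, 1.0, -0.0]
wrist_force: [-0.2, 0.3, 0.3]
finger_gap: 0.1
grip_force: 0.0
```

```bash
cat > look.py <<'E'
from h import *
import sys
im=ctrl.get_image('side');cv2.imwrite('pics/s%s.png'%sys.argv[1],im)
for nm,f in(("blue",BLUE),("orange",ORANGE)):
    # top-face outline as in the start picture: (side view biased ~-5 mm in y by the tile's wall)
    c,s,a=tile('side',im,f,(225,130,330,250));print(nm,'reader',w2r(c/1000).round(1),np.round(s,1),'ang rel',round((a+2.1+45)%90-45,1))
go(3,-134,15,90)
E
python3 look.py 2; python3 -c "
import cv2;im=cv2.imread('pics/s2.png');cv2.imwrite('pics/c3.png',cv2.resize(im[150:250,200:320],None,fx=6,fy=6))"
```

```text
blue reader [  -1.6 -152.7] [48.5 57.6] ang rel 5.0
orange reader [-80.5 -24.5] [56.5 21.4] ang rel 1.0
clock 3.6667 at [ -35.4 -134.3] 15.7 F [-0.8  0.7 -1. ] gap 0.1
shift [-0.0384  0.0003  0.0007] turn [ 0. -0. -0.]
```

View pics/c3.png

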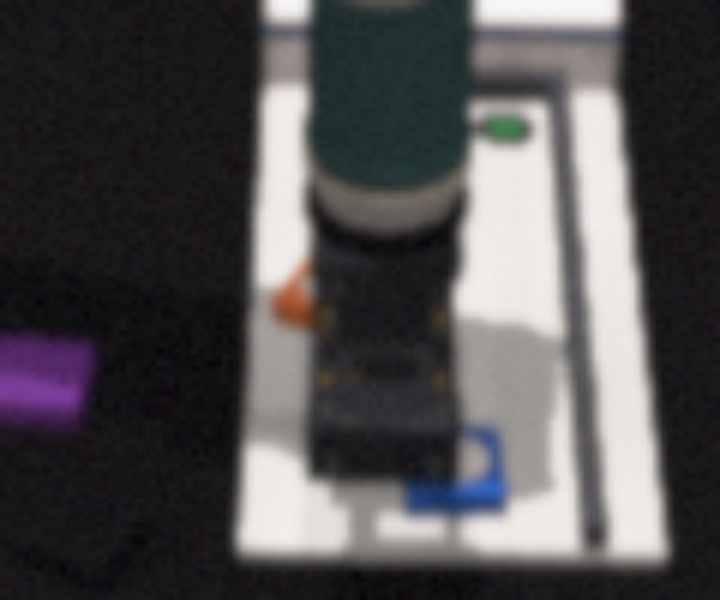

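The tile is nearly square to the finger face, and its right edge is still about 35 mm off the rail. I'll continue.

>>> {"op": "apply_moves", "data": {
  "targets": [
    [0.1,[-0.006,0,0],[0,0,0]],
    [0.1,[-0.012,0,0],[0,0,0]],
    [0.1,[-0.018,0,0],[0,0,0]],
    [0.1,[-0.023,0,0],[0,0,0]],
    [0.1,[-0.028,0,0],[0,0,0]],
    [0.1,[-0.032,0,0],[0,0,0]],
    [0.1,[-0.034,0,0],[0,0,0]],
    [0.1,[-0.034,0,0],[0,0,0]]
  ]
}}

```text
clock: 4.33
tcp_pos: [0.5618, -0.0617, 0.0158]
ee_rot: [0.0, 0.018, 1.0, -0.0]
wrist_force: [0.2, 0.0, 0.1]
finger_gap: 0.105
grip_force: 0.0
```

>>> {"op": "apply_moves", "data": {
  "targets": [
    [0.1,[-0.001,0,0],[0,0,0]],
    [0.1,[-0.002,0,0],[0,0,0]],
    [0.1,[-0.003,0,0],[0,0,0]],
    [0.1,[-0.004,0,0],[0,0,0]],
    [0.1,[-0.004,0,0],[0,0,0]]
  ]
}}

```text
clock: 4.75
tcp_pos: [0.5638, -0.0616, 0.0153]
ee_rot: [-0.001, 0.018, 1.0, 0.0]
wrist_force: [-3.6, -0.4, 2.1]
finger_gap: 0.1
grip_force: 2.1
```

```bash
python3 look.py 3; python3 -c "
import cv2;im=cv2.imread('pics/s3.png');cv2.imwrite('pics/c4.png',cv2.resize(im[150:250,200:320],None,fx=6,fy=6))"
```

```text
blue reader [  34.6 -153.2] [58.9 50.6] ang rel 1.7
orange reader [-59.6 -25.6] [61.4 55.8] ang rel -25.8
clock 4.8 at [   1.1 -134.2] 15.3 F [-5.1  0.9  1.2] gap 0.1
shift [-0.0019  0.0002  0.0003] turn [ 0.    -0.003 -0.   ]
```

>>> {"op": "apply_moves", "data": {
  "targets": [
    [0.1,[-0.001,0,0],[0,0,0]],
    [0.1,[-0.002,0,0],[0,0,0]],
    [0.1,[-0.002,0,0],[0,0,0]]
  ]
}}

```text
clock: 5.05
tcp_pos: [0.5639, -0.0616, 0.0149]
ee_rot: [-0.003, 0.018, 1.0, 0.0]
wrist_force: [-9.5, 0.8, 5.3]
finger_gap: 0.1
grip_force: 4.6
```

```bash
python3 look.py 4; python3 -c "
import cv2;im=cv2.imread('pics/s4.png');cv2.imwrite('pics/c4.png',cv2.resize(im[190:250,240:320],None,fx=10,fy=10))"
```

```text
blue reader [  34.6 -153.2] [58.9 50.8] ang rel 1.8
orange reader [-59.9 -25.6] [60.7 55.4] ang rel -25.8
clock 5.1 at [   1.1 -134.2] 14.9 F [-9.2  0.3  5.2] gap 0.09
shift [-0.0019  0.0002 -0.0001] turn [ 0.    -0.007 -0.   ]
```

View pics/c4.png

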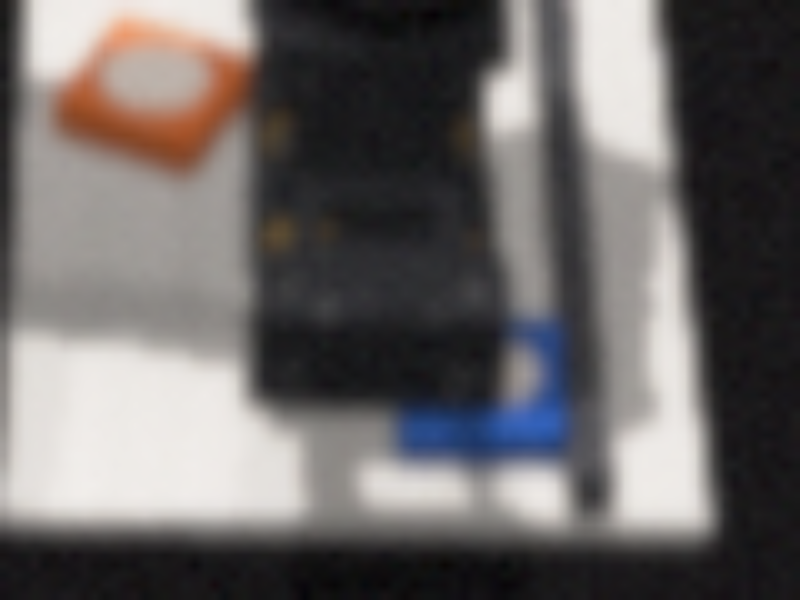

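The tile sits flat against the rail with about 9 N of contact, and orange is unmoved. I'll back off, lift and turn 90° to get behind it.

>>> {"op": "apply_moves", "data": {
  "targets": [
    [0.1,[0.01,0,0],[0,0,0]],
    [0.1,[0.03,0,0],[0,0,0]],
    [0.1,[0.03,0,0],[0,0,0]],
    [0,[0.03,0,-0.03],[0,0,0]],
    [0,[0.03,0,-0.06],[0,0,0]],
    [0,[0.03,0,-0.09],[0,0,0]],
    [0,[0.03,0,-0.09],[0,0,0]]
  ]
}}

```text
clock: 5.68
tcp_pos: [0.5432, -0.0617, 0.1129]
ee_rot: [0.007, 0.018, 1.0, -0.001]
wrist_force: [1.2, -0.5, 0.6]
finger_gap: 0.001
grip_force: 0.0
```

```bash
python3 -c "
from h import *
go(33,-196,100,0)"
```

```text
clock 5.6833 at [ -19.5 -135. ] 112.9 F [ 1.2 -0.5  0.6] gap 0.0
shift [-0.0523 -0.061   0.0137] turn [0.01  0.012 1.571]
```

>>> {"op": "apply_moves", "data": {
  "targets": [
    [0,[-0.053,-0.061,0],[0,0,1.571]],
    [0,[-0.053,-0.061,0],[0,0,1.571]],
    [0,[-0.053,-0.061,0],[0,0,1.571]],
    [0,[-0.053,-0.061,0],[0,0,1.571]],
    [0,[-0.053,-0.061,0],[0,0,1.571]],
    [0,[-0.053,-0.061,0],[0,0,1.571]],
    [0,[-0.053,-0.061,0],[0,0,1.571]],
    [0,[-0.053,-0.061,0],[0,0,1.571]]
  ]
}}

```text
clock: 6.35
tcp_pos: [0.5888, -0.1239, 0.1054]
ee_rot: [0.001, 0.498, 0.867, 0.0]
wrist_force: [0.1, 0.6, 0.1]
finger_gap: 0.009
grip_force: 0.0
```

```bash
python3 -c "
from h import *
go(33,-196,100,0)"
```

```text
clock 6.35 at [  28.3 -195.6] 105.4 F [0.1 0.6 0.1] gap 0.01
shift [-0.0029  0.0037  0.0054] turn [0.002 0.001 0.564]
```

>>> {"op": "apply_moves", "data": {
  "targets": [
    [0,[-0.003,0.004,0],[0,0,0.5]],
    [0,[-0.003,0.004,0],[0,0,0.5]],
    [0,[-0.003,0.004,0],[0,0,0.5]],
    [0,[-0.003,0.004,0],[0,0,0.5]],
    [0,[-0.003,0.004,0],[0,0,0.5]],
    [0,[-0.003,0.004,0],[0,0,0.5]]
  ]
}}

```text
clock: 6.85
tcp_pos: [0.5934, -0.1243, 0.1055]
ee_rot: [0.0, 0.694, 0.72, 0.0]
wrist_force: [-0.2, 0.2, -0.3]
finger_gap: 0.004
grip_force: 0.0
```

```bash
python3 -c "
from h import *
im=ctrl.get_image('side')
c,s,a=tile('side',im,BLUE,(225,130,330,250));print(w2r(c/1000),s,a+2.1)
im=ctrl.get_image('top')
c,s,a=tile('top',im,BLUE,(225,130,330,250));print(w2r(c/1000),s,a+2.1)
go(33,-196,100,0)"
```

```text
[  34.844907   -153.69654704] (60.3215446472168, 48.500057220458984) -0.5516418457031249
[  37.8668381  -132.05502327] (16.590621948242188, 45.267520904541016) -1.56778564453125
clock 6.95 at [  32.7 -195.7] 105.6 F [0.4 0.6 0.6] gap 0.01
shift [-0.0003  0.0003  0.0056] turn [0.001 0.    0.073]
```

>>> {"op": "apply_moves", "data": {
  "targets": [
    [0,[0,0,0.03],[0,0,0.073]],
    [0,[0,0,0.06],[0,0,0.073]],
    [0,[0,0,0.08],[0,0,0.073]],
    [0,[0,0,0.09],[0,0,0.073]],
    [0,[0,0,0.09],[0,0,0.073]],
    [0,[0,0,0.09],[0,0,0.073]]
  ]
}}

```text
clock: 7.45
tcp_pos: [0.5929, -0.1242, 0.0156]
ee_rot: [-0.0, 0.72, 0.693, -0.0]
wrist_force: [-0.2, 0.4, 0.5]
finger_gap: 0.007
grip_force: 0.0
```

```bash
python3 -c "
from h import *
go(33,-180,15,0)"
```

```text
clock 7.45 at [  32.4 -195.7] 15.6 F [-0.2  0.4  0.5] gap 0.01
shift [0.0157 0.0005 0.0006] turn [-0.    -0.    -0.001]
```

>>> {"op": "apply_moves", "data": {
  "targets": [
    [0,[0.006,0,0],[0,0,0]],
    [0,[0.011,0.0,0],[0,0,0]],
    [0,[0.015,0.0005,0],[0,0,0]],
    [0,[0.019,0.001,0],[0,0,0]],
    [0,[0.024,0.001,0],[0,0,0]],
    [0,[0.03,0.001,0],[0,0,0]],
    [0,[0.036,0.0015,0],[0,0,0]],
    [0,[0.042,0.002,0],[0,0,0]]
  ]
}}

```text
clock: 8.12
tcp_pos: [0.5965, -0.0816, 0.0157]
ee_rot: [-0.0, 0.721, 0.693, 0.0]
wrist_force: [-0.1, -0.3, 0.2]
finger_gap: 0.004
grip_force: 0.1
```

>>> {"op": "apply_moves", "data": {
  "targets": [
    [0,[0.006,0,0],[0,0,0]],
    [0,[0.012,0.0,0],[0,0,0]],
    [0,[0.018,0.0005,0],[0,0,0]],
    [0,[0.024,0.001,0],[0,0,0]],
    [0,[0.03,0.001,0],[0,0,0]],
    [0,[0.036,0.001,0],[0,0,0]],
    [0,[0.042,0.0015,0],[0,0,0]],
    [0,[0.045,0.0015,0],[0,0,0]]
  ]
}}

```text
clock: 8.78
tcp_pos: [0.5998, -0.0365, 0.0157]
ee_rot: [-0.0, 0.721, 0.693, 0.0]
wrist_force: [0.1, 0.3, -0.1]
finger_gap: 0.005
grip_force: 0.1
```

```bash
python3 look.py 5;  python3 -c "
import cv2;im=cv2.imread('pics/s5.png');cv2.imwrite('pics/c5.png',cv2.resize(im[150:250,220:320],None,fx=6,fy=6))"
```

```text
blue reader [ 14.9 -92.7] [36.8  8.4] ang rel -1.8
orange reader [-73.  -27.4] [37.6 73.5] ang rel 5.7
clock 8.8333 at [  36.1 -107.6] 15.7 F [ 0.1 -0.4  0.5] gap 0.01
shift [-0.0265 -0.0331  0.0007] turn [ 0.    -0.    -1.572]
```

View pics/c5.png

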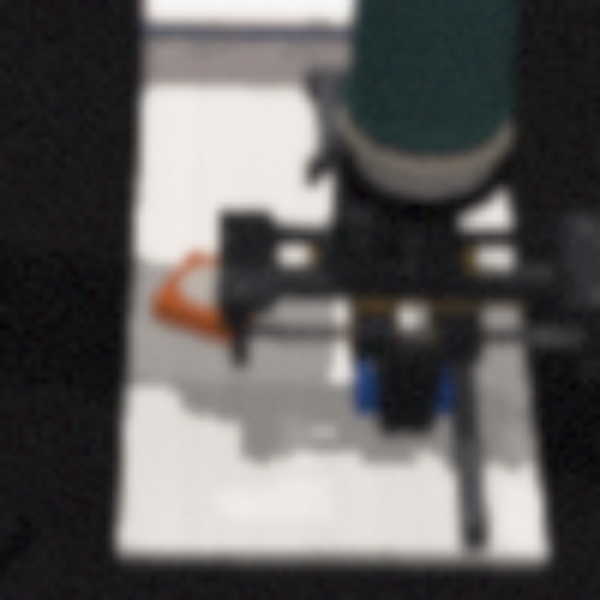

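The side crop shows the blue tile between the finger and the pocket (about 288,214), square and at the rail. Orange is partly hidden but untouched. I'll keep pushing with a slight bias toward the rail.

>>> {"op": "apply_moves", "data": {
  "targets": [
    [0,[0.006,0,0],[0,0,0]],
    [0,[0.012,0.0,0],[0,0,0]],
    [0,[0.018,0.0,0],[0,0,0]],
    [0,[0.024,0.0003,0],[0,0,0]],
    [0,[0.03,0.0004,0],[0,0,0]],
    [0,[0.036,0.0005,0],[0,0,0]],
    [0,[0.042,0.0006,0],[0,0,0]],
    [0,[0.048,0.0007,0],[0,0,0]]
  ]
}}

```text
clock: 9.5
tcp_pos: [0.6023, 0.0112, 0.0157]
ee_rot: [-0.0, 0.721, 0.693, -0.0]
wrist_force: [-0.2, -0.5, 0.2]
finger_gap: 0.005
grip_force: 0.1
```

>>> {"op": "apply_moves", "data": {
  "targets": [
    [0,[0.006,0,0],[0,0,0]],
    [0,[0.012,0.0,0],[0,0,0]],
    [0,[0.018,0.0,0],[0,0,0]],
    [0,[0.024,0.0003,0],[0,0,0]],
    [0,[0.03,0.0004,0],[0,0,0]],
    [0,[0.036,0.0005,0],[0,0,0]],
    [0,[0.042,0.0006,0],[0,0,0]],
    [0,[0.048,0.0007,0],[0,0,0]]
  ]
}}

```text
clock: 10.17
tcp_pos: [0.6048, 0.0591, 0.0157]
ee_rot: [-0.0, 0.721, 0.693, -0.0]
wrist_force: [-0.5, -0.0, 0.7]
finger_gap: 0.005
grip_force: 0.1
```

>>> {"op": "apply_moves", "data": {
  "targets": [
    [0,[0.006,0,0],[0,0,0]],
    [0,[0.012,0.0,0],[0,0,0]],
    [0,[0.018,0.0,0],[0,0,0]],
    [0,[0.024,0.0003,0],[0,0,0]],
    [0,[0.03,0.0004,0],[0,0,0]],
    [0,[0.036,0.0005,0],[0,0,0]],
    [0,[0.04,0.0006,0],[0,0,0]],
    [0,[0.04,0.0006,0],[0,0,0]]
  ]
}}

```text
clock: 10.83
tcp_pos: [0.6072, 0.0994, 0.0158]
ee_rot: [0.0, 0.72, 0.693, 0.0]
wrist_force: [-0.1, -0.2, 0.6]
finger_gap: 0.004
grip_force: 0.0
```

```bash
python3 -c "
from h import *
go(38,108,15,0)
a=ctrl.get_image('side')[130:230,220:320];b=ctrl.get_image('top')[120:220,180:280]
cv2.imwrite('pics/c6.png',cv2.resize(np.hstack([a,b]),None,fx=4,fy=4,interpolation=cv2.INTER_CUBIC))"
```

```text
clock 10.8333 at [38.5 28.2] 15.8 F [-0.1 -0.2  0.6] gap 0.0
shift [ 0.0798 -0.0007  0.0008] turn [ 0.    -0.    -0.002]
```

View pics/c6.png

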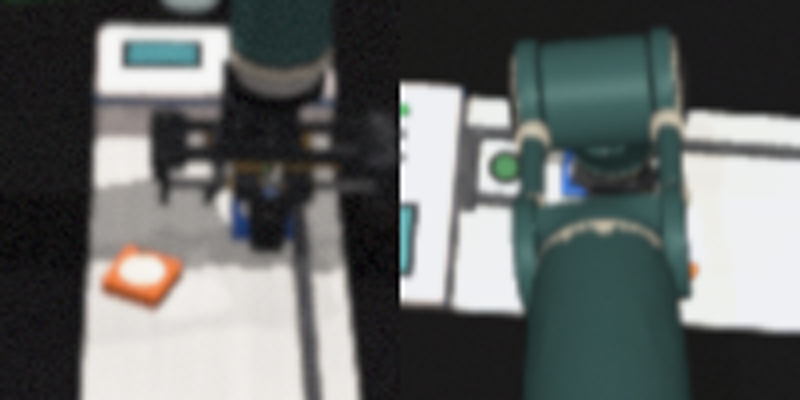

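The left panel shows the tile (about 286,187) square at the rail and orange unmoved at (255,199). The right panel shows the tile just short of the pocket. I'll continue nearly straight.

>>> {"op": "apply_moves", "data": {
  "targets": [
    [0,[0.005,0,0],[0,0,0]],
    [0,[0.01,0.0,0],[0,0,0]],
    [0,[0.015,0.0,0],[0,0,0]],
    [0,[0.02,0.0002,0],[0,0,0]],
    [0,[0.025,0.0002,0],[0,0,0]],
    [0,[0.03,0.0003,0],[0,0,0]],
    [0,[0.035,0.0003,0],[0,0,0]],
    [0,[0.04,0.0004,0],[0,0,0]]
  ]
}}

```text
clock: 11.6
tcp_pos: [0.609, 0.1389, 0.0157]
ee_rot: [-0.0, 0.721, 0.693, -0.0]
wrist_force: [-0.3, 0.1, 0.3]
finger_gap: 0.005
grip_force: 0.1
```

>>> {"op": "apply_moves", "data": {
  "targets": [
    [0,[0.005,0,0],[0,0,0]],
    [0,[0.01,0.0,0],[0,0,0]],
    [0,[0.015,0.0,0],[0,0,0]],
    [0,[0.02,0.0001,0],[0,0,0]],
    [0,[0.024,0.0002,0],[0,0,0]],
    [0,[0.028,0.0002,0],[0,0,0]],
    [0,[0.032,0.0002,0],[0,0,0]],
    [0,[0.034,0.0002,0],[0,0,0]]
  ]
}}

```text
clock: 12.27
tcp_pos: [0.6106, 0.1729, 0.0157]
ee_rot: [-0.0, 0.721, 0.693, 0.0]
wrist_force: [-0.2, -0.8, 0.2]
finger_gap: 0.004
grip_force: 0.1
```

>>> {"op": "apply_moves", "data": {
  "targets": [
    [0,[0.001,0,0],[0,0,0]],
    [0,[0.002,0.0,0],[0,0,0]],
    [0,[0.003,0.0,0],[0,0,0]],
    [0,[0.004,0.0,0],[0,0,0]],
    [0,[0.004,0.0,0],[0,0,0]]
  ]
}}

```text
clock: 12.68
tcp_pos: [0.6107, 0.1764, 0.0158]
ee_rot: [0.0, 0.721, 0.693, 0.0]
wrist_force: [-0.4, 0.5, 0.3]
finger_gap: 0.009
grip_force: 0.0
```

```bash
python3 -c "
from h import *
go(38,108,15,0)"
```

```text
clock 12.6833 at [ 39.3 105.4] 15.8 F [-0.4  0.5  0.3] gap 0.01
shift [ 0.0026 -0.0013  0.0008] turn [ 0.    -0.    -0.002]
```

Still no stop force, so I'll creep on until contact builds.

>>> {"op": "apply_moves", "data": {
  "targets": [
    [0,[0.001,0,0],[0,0,0]],
    [0,[0.002,0.0,0],[0,0,0]],
    [0,[0.003,0.0,0],[0,0,0]],
    [0,[0.004,0.0,0],[0,0,0]],
    [0,[0.004,0.0,0],[0,0,0]]
  ]
}}

```text
clock: 13.1
tcp_pos: [0.6108, 0.1787, 0.0157]
ee_rot: [0.001, 0.72, 0.693, -0.001]
wrist_force: [0.0, -7.3, 1.0]
finger_gap: 0.009
grip_force: 3.2
```

>>> {"op": "apply_moves", "data": {
  "targets": [
    [0,[0.001,0,0],[0,0,0]],
    [0,[0.002,0.0,0],[0,0,0]],
    [0,[0.002,0.0,0],[0,0,0]]
  ]
}}

```text
clock: 13.35
tcp_pos: [0.6108, 0.1788, 0.0157]
ee_rot: [0.002, 0.72, 0.694, -0.002]
wrist_force: [-0.2, -13.2, 3.6]
finger_gap: 0.006
grip_force: 6.4
```

The stop force is there and the finger is at the expected y (107.7 against 108). I'll back off, lift and look.

>>> {"op": "apply_moves", "data": {
  "targets": [
    [0,[-0.004,0,0],[0,0,0]],
    [0,[-0.01,0,0],[0,0,0]],
    [0,[-0.03,0.0,0],[0,0,0]],
    [0,[-0.03,-0.003,0],[0,0,0]],
    [0,[-0.03,-0.003,-0.03],[0,0,0]],
    [0,[-0.03,-0.003,-0.07],[0,0,0]],
    [0,[-0.06,-0.003,-0.11],[0,0,0]],
    [0,[-0.1,-0.003,-0.14],[0,0,0]]
  ]
}}

```text
clock: 14.02
tcp_pos: [0.6056, 0.0973, 0.1485]
ee_rot: [0.001, 0.72, 0.694, 0.002]
wrist_force: [1.4, -0.9, 0.3]
finger_gap: 0.001
grip_force: 0.0
```

>>> {"op": "apply_moves", "data": {
  "targets": [
    [0,[-0.04,-0.0,-0.03],[0,0,0]],
    [0,[-0.08,-0.0,-0.06],[0,0,0]],
    [0,[-0.12,0.0,-0.07],[0,0,0]],
    [0,[-0.16,-0.0,-0.07],[0,0,0]],
    [0,[-0.2,0,-0.07],[0,0,0]],
    [0,[-0.2,0,-0.07],[0,0,0]],
    [0,[-0.2,0,-0.07],[0,0,0]]
  ]
}}

```text
clock: 14.6
tcp_pos: [0.5966, -0.1071, 0.2156]
ee_rot: [0.0, 0.722, 0.692, 0.0]
wrist_force: [-0.1, 0.7, 0.7]
finger_gap: 0.006
grip_force: 0.0
```

```bash
python3 -c "
from h import *
go(38,108,15,0)
a=ctrl.get_image('side');b=ctrl.get_image('top')
for nm,f in(('blue',BLUE),('orange',ORANGE)):
    c,s,g=tile('top',b,f,(195,130,305,215));print(nm,w2r(c/1000),s,g+2.1)
cv2.imwrite('pics/c7.png',cv2.resize(np.hstack([a[155:205,250:320],b[140:190,185:255]]),None,fx=5.7,fy=5.7,interpolation=cv2.INTER_CUBIC))"
```

```text
clock 14.6 at [  35.5 -178.5] 215.6 F [-0.1  0.7  0.7] gap 0.01
shift [0.2865 0.0005 0.2006] turn [ 0.001  0.    -0.007]
blue [ 34.97088866 141.49666418] (51.41371536254883, 55.157188415527344) 1.4874053955078126
orange [-59.61170375 -18.87522412] (49.21874237060547, 49.97227096557617) -26.117784881591795
```

View pics/c7.png

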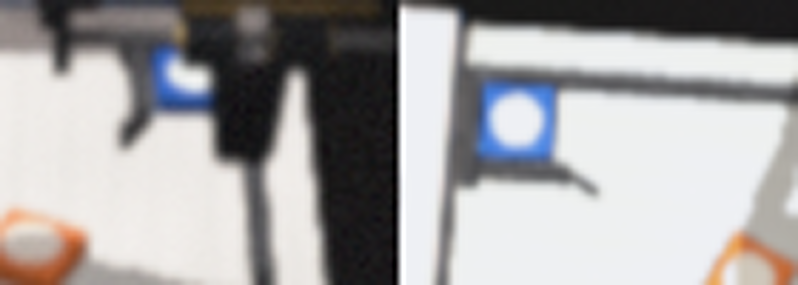

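The tile is in the corner pocket at (35, 141.5) against a nominal (36, 141), square and against the rail and end stop. Orange is where it started and the gripper is clear.

```bash
python3 -c "
from cell import ctrl
print(ctrl.hand_in())"
```

```text
the job is handed in; nothing more can be done
None
```

I pushed the blue tile flat to the rail and slid it along to the end stop. It measured within about 1 mm of pocket home, with the orange tile still in place, and I handed the job in at about 15 s; the cameras couldn't resolve a rail gap under about 1.5 mm, and no verdict came back.

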